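Hold a wound coil home on the coil tester

ROBOT

A 6-joint arm with a two-finger parallel gripper is mounted at the origin on a cart in front of the work surface, level with it; the furniture and walls round the work are solid. World frame = base frame: x ahead of the robot, y to its left, z up, the work surface at z = 0. Lengths are in m, angles in rad, forces in N, time in s.
With the tool pointing down it reaches from about 0.35 to 0.85 m from the base axis. Payload 8.1 kg.
Tool frame: the origin (TCP) lies on the centre line of the jaws, within the pads' length; the fingertips stand 22 mm ahead of it and the grasp point (between the pads) lies 3 mm ahead of it; z points along the fingers, y is the line along which they close (so a half turn about z gives the same grasp; the last joint's range is limited). The gripper opens to 93 mm and grips with 3 to 60 N. Pads are 15 mm wide; open, the fingers measure 128 mm over their backs; the gripper's body (75 mm by 188 mm) begins 65 mm behind the grasp point.
Start: joints at [-1.324, 0.13, 1.488, -0, 1.523, -0.085], TCP at [0.195, -0.567, 0.241] pointing down, gripper open.
Joint ranges: [-2.96, 2.96], [-0.89, 2.26], [0.02, 2.5], [-1.34, 4.48], [0, 2.73], [-2.66, 2.66]. Speed limits (rad/s): [2.39, 2.39, 2.79, 3.14, 3.14, 3.14].

INTERFACE

Orientations are given as a rotation vector (axis times angle).
In Python, from plant import robot gives the robot as it stands.
- The arm moves only by the tool tcp_steps, called by a JSON object that holds its "method" and its "body", one argument or row to a line. Schema: {"type":"object","properties":{"motion":{"type":"array","items":{"type":"object","properties":{"finger_gap":{"type":"number"},"xyz":{"type":"array","items":{"type":"number"},"minItems":3,"maxItems":3},"rz":{"type":"number"}},"additionalProperties":false,"required":["finger_gap"]},"minItems":1,"maxItems":20},"grip_force":{"type":"number"},"only":{"type":"string"},"quiet":{"type":"boolean"},"lines":{"type":"string"}},"required":["motion"],"additionalProperties":false}. motion is a list of rows, 1 to 20 of them, each an object with the fields finger_gap (the finger opening in m), xyz (a list: dx, dy, dz in cm), rz (a turn about the tool's z in units of 0.05 rad); a field left out counts as zero (the opening has to be given); each row shifts and turns the commanded pose from where the row before left it, along the tool's axes as they then stand; what a row does not reach is not made up. A row lasts 1/10 s, in which the tool goes at most 0.05 m and 0.15 rad, less where a joint would pass 70% of its speed; a pose out of reach is approached as far as the arm can. The fingers move at their own pace and stop on an object; grip_force is the grip in N (left out, the last holds). Time passes only in rows, so rows that do not move let the fingers close. The tool returns the time, the measured TCP pose, the force, the opening and the grip force at its end. only (a regular expression) keeps the lines of the reply that match it, lines (a string "A,B") keeps lines A to B, and quiet returns only ok. Input that does not fit is refused with a message, and nothing moves.
- robot.read_state(): the state, without advancing time (a new reading comes with each control period).
- robot.read_camera(name): name is "scene" or "side" or "wrist"; returns a dict with "image" (420x560x3 uint8, red, green, blue), "fx", "fy", "cx", "cy" (pixels), "R" (3x3) and "t" (3): a world point X has camera coordinates R X + t. Camera axes: x right, y down, z forward; pixel columns grow to the right and rows downward; lengths in m; the calibration is good to about 2 mm. The wrist camera is an equidistant fisheye: a pixel r from the principal point sees the ray r / f radians off the axis. A picture is of the moment at which its call begins. There is no depth.
- robot.close_job(): hands the job in; it is judged then, once.
The state is a dict: "t": time; "q": joint angles; "dq": joint speeds; "joint_torque": joint torques, N m; "tool_pos": TCP position; "orientation": TCP orientation; "force": force on the tool from outside, world axes, zero at the start; "wrist_torque": the same for the moment, N m; "opening": finger opening in m; "gripper_force": force on a finger pad.
Only numpy, scipy, OpenCV 4.12 (cv2) and the standard library are available. Lean on these libraries where they do the work, as an engineer would, in place of code of your own. Each camera call takes 0.05 s, during which the arm holds its last target. There are 200 camera calls.

TASK

Slide the coil with the red bobbin straight up off its storage post, lower it over the upright spindle of the grey coil tester and turn it until the keyways hidden inside its knurled collar drop over the spindle's cross pin. Then push it fully home against the sprung contact plate so that it can be measured, and finish while still gripping it and holding it pressed home: do not let go. Leave the green coil on its post.

Things in the scene. Friction and masses are not known exactly. Their poses are not given: they have to be found in the camera images.
- red_coil: Loose wound coil, 0.2 to 0.32 kg: a copper winding on a red plastic bobbin with two flanges (68 mm across; underside of the lower at 0, top of the upper at 36 mm) and above them a bright knurled collar. Origin: centre of the underside; z is the coil's axis. Its yaw tells nothing of the keyways.
- red_collar (a point): On the red coil's axis, 60 mm above its underside: the height to grip the collar, from above, any yaw (the fingertips then clear the flange by 5 mm). The collar is knurled, 40 mm in diameter, closed on top, from 36 to 72 mm above the underside. It is clamped fast to the coil at no particular angle: it does not slip, and nothing outside tells where its keyways are.
- red_step (a point): Inside the red coil, on its axis, 30 mm above its underside. Below, a wide bore (34 mm diameter) passes freely over the cross pin; here the collar steps in to a blind bore (21 mm diameter, up to 62 mm) with two keyways half a turn apart, each 8 mm wide and open at this step. To find them turn the coil while pushing it down lightly (5 to 15 N); half a turn is always enough.
- green_coil: The same coil on a green plastic bobbin, on the other post of the board; it stays there. Origin: centre of the underside. Either coil may stand on either post.
- rack: Fixed wooden storage board, 100 x 220 x 12 mm; origin at the centre of its underside, long side along its y. Two upright steel posts of 16 mm diameter stand at y = +55 and -55 mm and end 46.5 mm above the board's top; each coil rests on the board with a post up its bore.
- tester: Fixed grey coil tester, a box 124 x 154 x 50 mm; origin at the centre of its underside, front with the sockets to its -x. From the middle of its top rises a steel spindle, 20 mm in diameter, tapered over its last 6 mm; its tip is 120 mm over the origin. Round the spindle's foot lie a fixed seat ring and the sprung contact plate.
- cross_pin (a point): Middle of the cross pin, on the spindle's axis, 38.5 mm above the seat. The pin is 5 mm in diameter, runs through the spindle along the tester's y and sticks out 5 mm on either side. If the coil sticks on its way down, a keyway's flank is pressing on the pin: turn back a little.
- seat (a point): On the spindle's axis at the height of the fixed seat ring (43 mm diameter, 60 mm above the tester's underside). Fully home, the coil's origin is on this point. While the collar rides on the cross pin the origin is 11 mm higher; once the keyways are over the pin (perhaps at once) it can drop 5 mm on to the contact plate, and has to be pushed down the last 6 mm.
- contact_plate (a joint): Travel of the sprung contact plate, a brown ring 70 mm in diameter round the seat: 0 = up (its top 6 mm above the seat), 0.006 m = pressed level with the seat. The spring pushes back with 5 N at 0 and 9 N at 0.006, more than the coil weighs: the coil comes up again when let go.

How it is judged:
On the way, in this order (a step that is already met when the one before it is completed fails the run):
1. the red coil has been slid up off its post: its underside is above the post's top, the coil upright, held by the fingers (z of red_coil in the frame of rack above 0.06 m and angle between red_coil's own z axis and vertical below 0.2 rad and contact force between the fingers and red_coil above 1 N), for 0.1 s.
2. the red coil has been lowered over the tester's spindle: on its axis within 5 mm, its underside less than 35 mm above the seat (horizontal distance between red_coil and seat below 0.005 m and z of red_coil in the frame of seat between -0.003 and 0.035 m).
At the end, for the whole second after the job is handed in: The red coil is home on the tester: underside within 2 mm of the seat, on the spindle's axis within 3 mm, upright, contact plate pressed at least 4.5 of 6 mm, still gripped (over 3 N) and at rest. The green coil still rests on the board over its post (horizontal distance between red_coil and seat below 0.003 m and z of red_coil in the frame of seat below 0.002 m and angle between red_coil's own z axis and vertical below 0.06 rad and value of joint contact_plate above 0.0045 m and contact force between the fingers and red_coil above 3 N and linear speed of red_coil below 0.02 m/s and horizontal distance between green_coil and rack below 0.062 m and z of green_coil in the frame of rack below 0.016 m and angle between green_coil's own z axis and vertical below 0.1 rad); the arm keeps its last pose, push and grip.
It fails at once if the green coil is lifted or moved more than 15 mm (distance of green_coil from where it was at the start of the episode above 0.015 m).
It also fails if it takes over 58 s, if anything falls off the work surface, if the arm or the gripper's body presses on something with over 40 N, if the wrist force passes 120 N, or if a joint passes its speed limit or range.

## Working session

There is one attempt and no reset: what is moved stays moved. The work goes in short steps, Python scripts to look and compute and a tool call to move; the robot and the scene stay as the last step left them, time stands still between calls to the robot, and variables do not carry over. Pictures are saved under pics/ and viewed, at most 10 in all, crops included, and the job is handed in when it is done.

```bash
ls; mkdir -p pics
```

Run:
```python
from plant import robot
import cv2, numpy as np
s=robot.read_state();print(s)
for n in("scene","side","wrist"):
    c=robot.read_camera(n);cv2.imwrite(f"pics/{n}0.png",c["image"][:,:,::-1]);np.savez(f"pics/{n}0.npz",**c)
    print(n,c["fx"],c["fy"],c["cx"],c["cy"],-np.array(c["R"]).T@c["t"], np.round(c["R"],3).tolist())
```

```text
pics
plant.py
{'t': 0.0, 'q': array([-1.32437694e+00,  1.31193893e-01,  1.48928985e+00, -7.50901137e-06,
        1.52300718e+00, -8.54178056e-02]), 'dq': array([ 0.00026083, -0.00134793, -0.00017422, -0.00132694, -0.00044846,
        0.00213907]), 'joint_torque': array([ 8.37102853e-04, -5.59838212e+01, -4.91756737e+01,  7.69195100e-02,
        3.52021982e-02, -1.80065367e-04]), 'tool_pos': array([ 0.19534411, -0.5667367 ,  0.23956207]), 'orientation': array([-3.09658369e+00, -5.18548531e-01,  2.51369273e-04]), 'force': array([-0.08598504, -0.05731284,  0.47949583]), 'wrist_torque': array([0.04109385, 0.03306446, 0.002653  ]), 'gripper_force': 0.0, 'opening': 0.09325440175021545}
scene 441.8033122142713 441.8033122142713 277.2726417595717 216.37743096580488 [0.10089361 0.65669839 0.78312697] [[-0.82, -0.572, 0.001], [-0.389, 0.557, -0.734], [0.419, -0.602, -0.68]]
side 521.3516645216004 521.3516645216004 277.6436692237358 209.600659434422 [0.21127638 0.74797581 0.6391613 ] [[-0.906, -0.424, 0.009], [-0.242, 0.499, -0.832], [0.348, -0.756, -0.555]]
wrist 325.19226210127806 325.19226210127806 276.9054751322871 212.85624034521783 [ 0.25689728 -0.54499382  0.38454492] [[0.326, -0.946, -0.003], [-0.917, -0.317, 0.241], [-0.229, -0.076, -0.971]]
```

View pics/scene0.png

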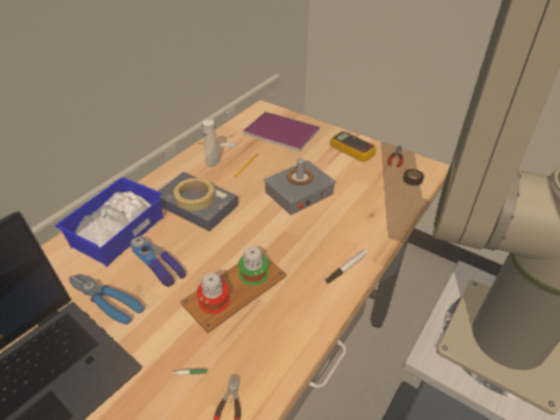

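View pics/side0.png

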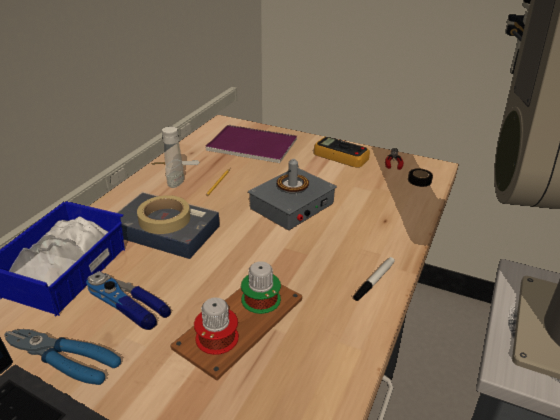

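The scene view shows the red coil at (213,290), the green coil at (254,262) and the spindle tip at about (300,162). The side view has them at (215,325), (261,288) and (293,163). I'll enlarge these areas.

Create h.py:
```python
import numpy as np, cv2
def load(n): return dict(np.load(f"pics/{n}.npz"))
def ray(c,u,v):
    d=c["R"].T@np.array([(u-c["cx"])/c["fx"],(v-c["cy"])/c["fy"],1]); return -c["R"].T@c["t"],d/np.linalg.norm(d)
def plane(c,u,v,z):
    o,d=ray(c,u,v); return o+d*(z-o[2])/d[2]
def fray(c,u,v):
    x,y=u-c["cx"],v-c["cy"]; r=np.hypot(x,y); a=r/c["fx"]
    d=c["R"].T@np.array([np.sin(a)*x/max(r,1e-9),np.sin(a)*y/max(r,1e-9),np.cos(a)]); return -c["R"].T@c["t"],d
def fproj(c,X):
    p=c["R"]@X+c["t"]; a=np.arctan2(np.hypot(p[0],p[1]),p[2]); k=np.hypot(p[0],p[1]); return c["cx"]+c["fx"]*a*p[0]/k, c["cy"]+c["fx"]*a*p[1]/k
def fplane(c,u,v,z):
    o,d=fray(c,u,v); return o+d*(z-o[2])/d[2]
def tri(r1,r2):
    A=np.stack([r1[1],-r2[1]],1); k=np.linalg.lstsq(A,r2[0]-r1[0],rcond=None)[0]
    a,b=r1[0]+k[0]*r1[1],r2[0]+k[1]*r2[1]; return (a+b)/2,np.linalg.norm(a-b)
```

Run:
```python
from h import *
a,b=load("scene0"),load("side0")
t=[]
for c,(p,q) in((a,((195,230),(262,150))),(b,((180,250),(245,150)))):
    im=c["image"][:,:,::-1]
    for (u,v) in(p,q):
        k=im[v:v+(90),u:u+(95)]; t.append(cv2.resize(k,(380,290) if 0 else (399,299),interpolation=cv2.INTER_CUBIC))
    hsv=cv2.cvtColor(im.copy(),cv2.COLOR_BGR2HSV)
cv2.imwrite("pics/crop1.png",np.vstack([np.hstack(t[:2]),np.hstack(t[2:])]))
print("red tops",plane(a,210,279,.084),plane(b,215,305,.084))
print("tip",tri(ray(a,300,158),ray(b,293,163)))
```

```text
red tops [0.53685912 0.26779128 0.084     ] [0.5347361  0.26690387 0.084     ]
tip (array([ 0.59956578, -0.16771293,  0.1000999 ]), np.float64(0.005320740086846164))
```

View pics/crop1.png

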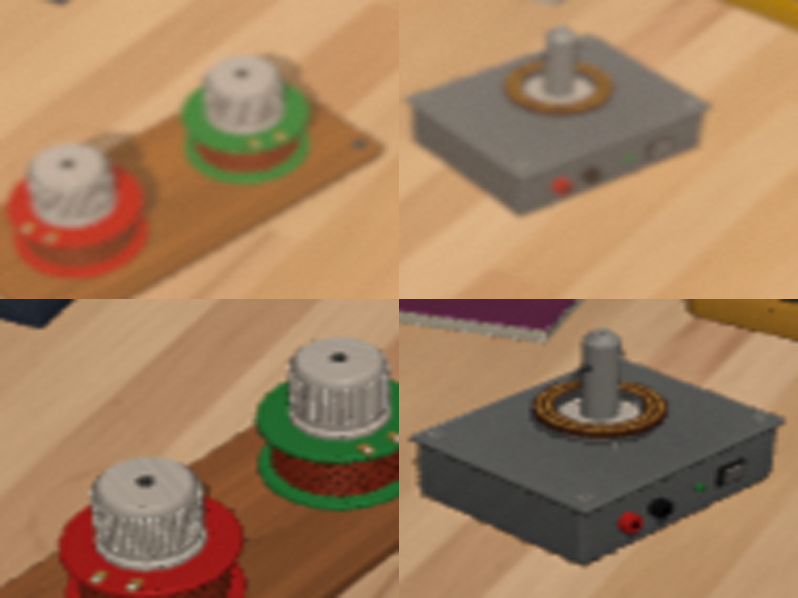

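The enlarged view shows a dark dot at the centre of each collar top. In scene pixels red is (211,279), green (252,252), spindle tip (300.3,159.6) and plate ring (299.9,176.5). In side pixels they are (214.5,305), (260.5,267.5), (293.3,161.4) and (292.9,182).

Run:
```python
from h import *
from scipy.spatial.transform import Rotation as R
a,b=load("scene0"),load("side0")
for n,p,q,z in(("red",(211,279.1),(214.5,305.1),.084),("green",(252.1,252),(260.5,267.5),.084),("tip",(300.3,159.6),(293.3,161.4),.12),("ring",(299.9,176.5),(292.9,181.9),.066)):
    print(n,plane(a,*p,z).round(4),plane(b,*q,z).round(4),tri(ray(a,*p),ray(b,*q)))
print(R.from_rotvec([-3.09658369e+00, -5.18548531e-01,  2.5e-04]).as_matrix().round(3))
```

```text
red [0.535  0.2668 0.084 ] [0.5353 0.2674 0.084 ] (array([0.53646639, 0.26559609, 0.08184683]), np.float64(0.00016393372424200256))
green [0.5119 0.1604 0.084 ] [0.5122 0.1593 0.084 ] (array([0.51070006, 0.16195949, 0.08635902]), np.float64(0.00032477682399863715))
tip [ 0.5838 -0.1402  0.12  ] [ 0.5843 -0.1378  0.12  ] (array([ 0.58803714, -0.14697356,  0.11449938]), np.float64(0.00037474552416404567))
ring [ 0.5827 -0.1402  0.066 ] [ 0.5868 -0.1448  0.066 ] (array([ 0.58207627, -0.13685907,  0.07004271]), np.float64(0.0034793904450567867))
[[ 0.945  0.326 -0.   ]
 [ 0.326 -0.945  0.002]
 [ 0.    -0.002 -1.   ]]
```
Red - green distance: (.023,.107) = .1095 ✓ 110mm. Board y axis direction angle: atan(.107,.023): pointing 77.9° from x (or opposite).

Red to green comes out at 110 mm, matching the board, and the heights are consistent. I'll move over the red coil.

The rows are not in the units I measure in: shifts go in cm and turns go in units of 0.05 rad. I convert before sending: -0.0365 m is -3.65, 0.032 m is 3.2.

{"method": "tcp_steps", "body": {
  "motion": [
    {"finger_gap": 0.093,"xyz": [3.2,-3.65,0]},
    {"finger_gap": 0.093,"xyz": [3.2,-3.65,0]},
    {"finger_gap": 0.093,"xyz": [3.2,-3.65,0]},
    {"finger_gap": 0.093,"xyz": [3.2,-3.65,0]},
    {"finger_gap": 0.093,"xyz": [3.2,-3.65,0]},
    {"finger_gap": 0.093,"xyz": [3.2,-3.65,0]},
    {"finger_gap": 0.093,"xyz": [3.2,-3.65,0]},
    {"finger_gap": 0.093,"xyz": [3.2,-3.65,0]},
    {"finger_gap": 0.093,"xyz": [3.2,-3.65,0]},
    {"finger_gap": 0.093,"xyz": [3.2,-3.65,0]},
    {"finger_gap": 0.093,"xyz": [3.2,-3.65,0]},
    {"finger_gap": 0.093,"xyz": [3.2,-3.65,0]},
    {"finger_gap": 0.093,"xyz": [3.2,-3.65,0]},
    {"finger_gap": 0.093,"xyz": [3.2,-3.65,0]},
    {"finger_gap": 0.093,"xyz": [3.2,-3.65,0]},
    {"finger_gap": 0.093,"xyz": [3.2,-3.65,0]},
    {"finger_gap": 0.093,"xyz": [3.2,-3.65,0]}
  ]
}}

```text
t: 1.85
tool_pos: [0.5079, 0.1987, 0.2404]
orientation: [3.098, 0.519, -0.0]
force: [0.2, -0.6, 0.1]
opening: 0.0933
gripper_force: 0.0
```

{"method": "tcp_steps", "body": {
  "motion": [
    {"finger_gap": 0.093,"rz": -3},
    {"finger_gap": 0.093,"rz": -3},
    {"finger_gap": 0.093,"rz": -3},
    {"finger_gap": 0.093,"rz": -3},
    {"finger_gap": 0.093,"rz": -3},
    {"finger_gap": 0.093,"rz": -3},
    {"finger_gap": 0.093,"rz": -2.6},
    {"finger_gap": 0.093}
  ]
}}

```text
t: 2.65
tool_pos: [0.5075, 0.1965, 0.2403]
orientation: [-2.439, -1.98, 0.001]
force: [0.3, -0.4, -0.7]
opening: 0.0931
gripper_force: 0.0
```

Create look.py:
```python
import sys
from plant import robot
from h import *
from scipy.spatial.transform import Rotation as Ro
n,name=sys.argv[1:3]
c=robot.read_camera(n);np.savez(f"pics/{name}.npz",**c);cv2.imwrite(f"pics/{name}.png",c["image"][:,:,::-1])
s=robot.read_state();M=Ro.from_rotvec(s["orientation"]).as_matrix()
print(s["t"],s["tool_pos"],"\n",M.round(3),"\nq",s["q"].round(3))
if n=="wrist":
    for X in((.535,.267,.084),(.512,.160,.084),(.584,-.14,.12)): print(np.round(fproj(c,np.array(X)),1))
```

```bash
python3 look.py wrist w1
```

```text
2.7 [0.50751362 0.19654551 0.24034051] 
 [[ 0.21   0.978 -0.001]
 [ 0.978 -0.21  -0.   ]
 [-0.    -0.    -1.   ]] 
q [ 0.275 -0.02   1.644  0.     1.517  0.487]
[292.3 125.4]
[290.8 239.6]
[384.8 439.1]
```

View pics/w1.png

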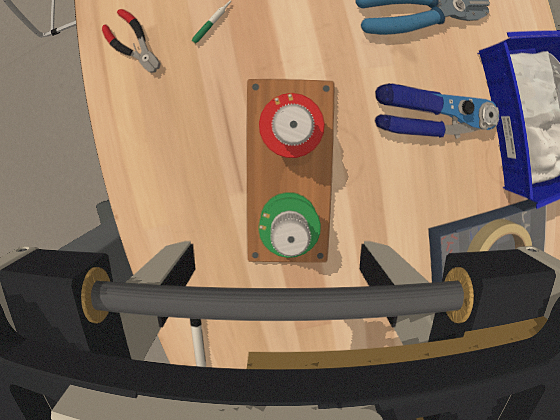

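The wrist view shows the red collar dot at (293,125) and the green at (291,239), within 1 px of my projections. Red at (0.535, 0.267) is confirmed, so I descend and grip.

In the tool's units: 0.0374 m is 3.74, 0.03 m is 3.

{"method": "tcp_steps", "body": {
  "motion": [
    {"finger_gap": 0.093,"xyz": [3.74,0.6,0]},
    {"finger_gap": 0.093,"xyz": [3.74,0.6,0]},
    {"finger_gap": 0.093,"xyz": [0,0,3]},
    {"finger_gap": 0.093,"xyz": [0,0,3]},
    {"finger_gap": 0.093,"xyz": [0,0,3]},
    {"finger_gap": 0.093,"xyz": [0,0,3]},
    {"finger_gap": 0.093,"xyz": [0,0,2.5]},
    {"finger_gap": 0.093,"xyz": [0,0,1]},
    {"finger_gap": 0.093,"xyz": [0,0,1]},
    {"finger_gap": 0.093}
  ],
  "grip_force": 45
}}

```text
t: 3.7
tool_pos: [0.5346, 0.2671, 0.075]
orientation: [-2.442, -1.976, 0.002]
force: [-0.3, -1.4, -0.4]
opening: 0.0928
gripper_force: 0.0
```

```bash
python3 look.py wrist w2
```

```text
3.75 [0.53519855 0.26736914 0.07609215] 
 [[ 0.208  0.978  0.   ]
 [ 0.978 -0.208  0.   ]
 [ 0.     0.    -1.   ]] 
q [0.378 0.26  1.651 0.    1.229 0.588]
[280.8 282.2]
[279.5 431.1]
[390.  563.1]
```

{"method": "tcp_steps", "body": {
  "motion": [
    {"finger_gap": 0.02},
    {"finger_gap": 0.02},
    {"finger_gap": 0.02},
    {"finger_gap": 0.02},
    {"finger_gap": 0.02},
    {"finger_gap": 0.02},
    {"finger_gap": 0.02},
    {"finger_gap": 0.02}
  ]
}}

```text
t: 4.55
tool_pos: [0.5352, 0.2672, 0.0758]
orientation: [2.441, 1.977, 0.001]
force: [0.4, -0.1, -0.8]
opening: 0.0401
gripper_force: 45.0
```

In the tool's units: -0.02 m is -2, -0.01 m is -1.

{"method": "tcp_steps", "body": {
  "motion": [
    {"finger_gap": 0.02,"xyz": [0,0,-1]},
    {"finger_gap": 0.02,"xyz": [0,0,-2]},
    {"finger_gap": 0.02,"xyz": [0,0,-2]},
    {"finger_gap": 0.02,"xyz": [0,0,-2]},
    {"finger_gap": 0.02,"xyz": [0,0,-2]},
    {"finger_gap": 0.02,"xyz": [0,0,-2]},
    {"finger_gap": 0.02,"xyz": [0,0,-2]},
    {"finger_gap": 0.02,"xyz": [0,0,-2]},
    {"finger_gap": 0.02,"xyz": [0,0,-1]},
    {"finger_gap": 0.02},
    {"finger_gap": 0.02}
  ]
}}

```text
t: 5.65
tool_pos: [0.5346, 0.2672, 0.2349]
orientation: [-2.441, -1.977, 0.001]
force: [-0.5, -0.5, -2.8]
opening: 0.04
gripper_force: 45.0
```

```bash
python3 look.py side s2
```

Run:
```python
from h import *
c=load("side0");c2=load("s2")
k=np.hstack([cv2.resize(c2["image"][150:400,130:330,::-1],(400,500)),])
cv2.imwrite("pics/s2c.png",k)
```

```text
5.7 [0.53426772 0.26703698 0.23421972] 
 [[ 0.207  0.978 -0.002]
 [ 0.978 -0.207 -0.001]
 [-0.001 -0.002 -1.   ]] 
q [0.378 0.128 1.503 0.    1.513 0.587]
```

View pics/s2c.png

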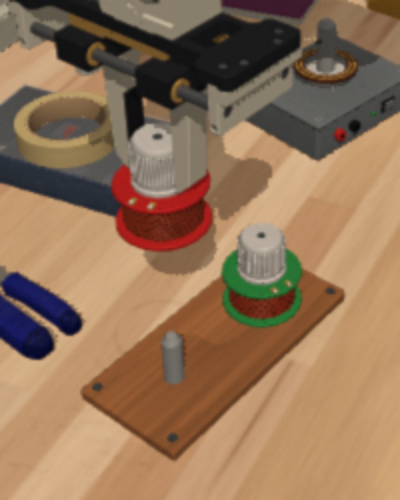

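The red coil hangs upright in the fingers clear of its post, and the green coil is still on its post. I'll carry red toward the tester and turn the wrist so the camera faces the spindle, which also leaves room for the half-turn search.

{"method": "tcp_steps", "body": {
  "motion": [
    {"finger_gap": 0.02,"xyz": [-3.92,0.37,0]},
    {"finger_gap": 0.02,"xyz": [-3.92,0.37,0]},
    {"finger_gap": 0.02,"xyz": [-3.92,0.37,0]},
    {"finger_gap": 0.02,"xyz": [-3.92,0.37,0]},
    {"finger_gap": 0.02,"xyz": [-3.92,0.37,0]},
    {"finger_gap": 0.02,"xyz": [-3.92,0.37,0]},
    {"finger_gap": 0.02,"xyz": [-3.92,0.37,0]},
    {"finger_gap": 0.02,"xyz": [-3.92,0.37,0]},
    {"finger_gap": 0.02,"xyz": [-3.92,0.37,0]}
  ]
}}

```text
t: 6.6
tool_pos: [0.4931, -0.0861, 0.2341]
orientation: [-2.439, -1.977, 0.002]
force: [0.4, -0.4, -2.0]
opening: 0.0402
gripper_force: 45.0
```

{"method": "tcp_steps", "body": {
  "motion": [
    {"finger_gap": 0.02,"rz": 2.8},
    {"finger_gap": 0.02,"rz": 2.8},
    {"finger_gap": 0.02,"rz": 2.8},
    {"finger_gap": 0.02,"rz": 2.8},
    {"finger_gap": 0.02,"rz": 2.8},
    {"finger_gap": 0.02,"rz": 2.8},
    {"finger_gap": 0.02,"rz": 2.8},
    {"finger_gap": 0.02,"rz": 2.8},
    {"finger_gap": 0.02,"rz": 2.8},
    {"finger_gap": 0.02,"rz": 2.8},
    {"finger_gap": 0.02,"rz": 2.8},
    {"finger_gap": 0.02,"rz": 2.8},
    {"finger_gap": 0.02,"rz": 2.8},
    {"finger_gap": 0.02},
    {"finger_gap": 0.02}
  ]
}}

```text
t: 8.1
tool_pos: [0.4938, -0.0846, 0.2346]
orientation: [-3.061, 0.707, 0.003]
force: [-0.4, -0.7, -3.0]
opening: 0.0398
gripper_force: 45.0
```

```bash
python3 look.py wrist w3;python3 look.py side s3;python3 look.py scene c3
```

```text
8.15 [ 0.49391629 -0.08465257  0.23486036] 
 [[ 0.899 -0.439 -0.001]
 [-0.439 -0.899  0.   ]
 [-0.001  0.    -1.   ]] 
q [-0.272 -0.136  1.764 -0.     1.514  1.753]
[ 24.6 292.3]
[ 80.7 281.5]
[290.   83.1]
8.2 [ 0.49402212 -0.08467048  0.23505715] 
 [[ 0.898 -0.439 -0.001]
 [-0.439 -0.898  0.   ]
 [-0.001  0.    -1.   ]] 
q [-0.272 -0.136  1.764  0.     1.514  1.754]
8.25 [ 0.49413485 -0.08471073  0.23524634] 
 [[ 0.898 -0.44  -0.001]
 [-0.44  -0.898  0.   ]
 [-0.001  0.    -1.   ]] 
q [-0.272 -0.136  1.764  0.     1.514  1.754]
```

View pics/w3.png

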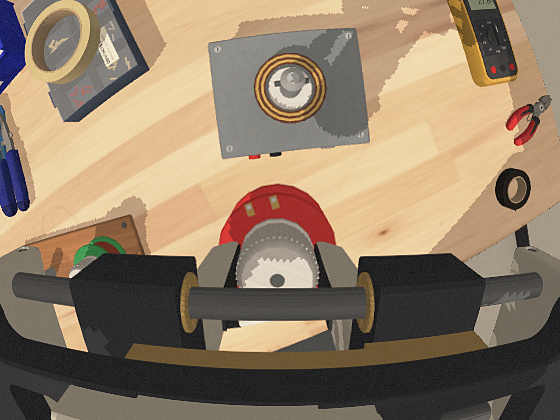

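The wrist view shows the contact ring centred near (290,88), the spindle tip near (290,77) and the collar dot near (277,281). I'll measure these more closely.

Run:
```python
from h import *
from scipy.optimize import least_squares
c=load("w3"); im=c["image"][:,:,::-1].copy()
hsv=cv2.cvtColor(im,cv2.COLOR_BGR2HSV)
m=((hsv[...,0]<25)&(hsv[...,1]>90)).astype(np.uint8); m[:48]=0;m[130:]=0;m[:,:245]=0;m[:,335:]=0
m=cv2.morphologyEx(m,cv2.MORPH_CLOSE,np.ones((3,3)))
k=max(cv2.findContours(m,cv2.RETR_EXTERNAL,cv2.CHAIN_APPROX_NONE)[0],key=cv2.contourArea)
h=cv2.convexHull(k)[:,0]
P=np.array([fplane(c,*p,.066)[:2] for p in h])
r=least_squares(lambda x:np.hypot(*(P-x[:2]).T)-x[2],[.58,-.14,.035],loss="soft_l1",f_scale=.0005)
print("ring",r.x,np.abs(r.fun).max(),cv2.boundingRect(h))
print("tip",fplane(c,290,77,.12),"dot at z=",.235+.008, fplane(c,277,281,.243))
a=cv2.resize(im[50:125,250:330],None,fx=6,fy=6,interpolation=cv2.INTER_CUBIC)
cv2.imwrite("pics/crop3.png",a)
```

```text
ring [ 0.58721724 -0.14378178  0.03454181] 0.00033842743573555406 (254, 53, 73, 70)
tip [ 0.58848286 -0.14222092  0.12      ] dot at z= 0.243 [ 0.49243588 -0.0839873   0.243     ]
```

View pics/crop3.png

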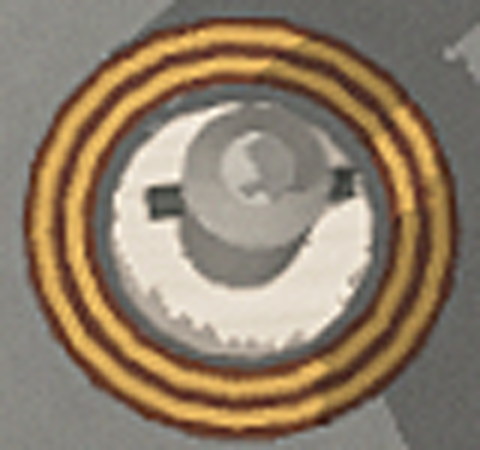

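The tip's top disc is at (292.6,77.5), which gives (0.587,-0.144) and agrees with the ring fit (0.5872,-0.1438, radius 34.5 mm). I'll move over it and lower until the tip is inside the wide bore.

{"method": "tcp_steps", "body": {
  "motion": [
    {"finger_gap": 0.02,"xyz": [2.77,0.3,0]},
    {"finger_gap": 0.02,"xyz": [2.77,0.3,0]},
    {"finger_gap": 0.02,"xyz": [2.77,0.3,0]},
    {"finger_gap": 0.02,"xyz": [2.75,0.31,0]},
    {"finger_gap": 0.02},
    {"finger_gap": 0.02,"xyz": [0,0,2]},
    {"finger_gap": 0.02,"xyz": [0,0,2]},
    {"finger_gap": 0.02,"xyz": [0,0,2]},
    {"finger_gap": 0.02,"xyz": [0,0,1]},
    {"finger_gap": 0.02},
    {"finger_gap": 0.02}
  ]
}}

```text
t: 9.35
tool_pos: [0.5883, -0.1445, 0.1664]
orientation: [3.06, -0.713, 0.001]
force: [1.0, 0.3, -2.6]
opening: 0.0401
gripper_force: 45.0
```

```bash
python3 look.py side s4
```

```text
9.4 [ 0.58871372 -0.14465232  0.16704146] 
 [[ 0.897 -0.442  0.002]
 [-0.442 -0.897 -0.001]
 [ 0.002 -0.    -1.   ]] 
q [-0.325  0.189  1.558 -0.     1.392  1.703]
```

{"method": "tcp_steps", "body": {
  "motion": [
    {"finger_gap": 0.02,"xyz": [0,0,0.5]},
    {"finger_gap": 0.02,"xyz": [0,0,0.5]},
    {"finger_gap": 0.02}
  ]
}}

```text
t: 9.7
tool_pos: [0.5877, -0.1444, 0.1548]
orientation: [-3.059, 0.713, 0.002]
force: [0.2, -0.3, -2.6]
opening: 0.0399
gripper_force: 45.0
```

In the tool's units: 0.002 m is 0.2.

{"method": "tcp_steps", "body": {
  "motion": [
    {"finger_gap": 0.02,"xyz": [0,0,0.2]},
    {"finger_gap": 0.02,"xyz": [0,0,0.2]},
    {"finger_gap": 0.02,"xyz": [0,0,0.2]},
    {"finger_gap": 0.02}
  ]
}}

```text
t: 10.1
tool_pos: [0.5879, -0.1445, 0.1492]
orientation: [-3.059, 0.713, 0.001]
force: [-0.8, -0.4, -2.4]
opening: 0.0394
gripper_force: 45.0
```

{"method": "tcp_steps", "body": {
  "motion": [
    {"finger_gap": 0.02,"xyz": [0,0,0.2]},
    {"finger_gap": 0.02,"xyz": [0,0,0.2]},
    {"finger_gap": 0.02}
  ]
}}

```text
t: 10.4
tool_pos: [0.5879, -0.1445, 0.1452]
orientation: [-3.059, 0.713, 0.001]
force: [0.4, 0.6, -2.1]
opening: 0.04
gripper_force: 45.0
```

{"method": "tcp_steps", "body": {
  "motion": [
    {"finger_gap": 0.02,"xyz": [0,0,0.2]},
    {"finger_gap": 0.02,"xyz": [0,0,0.2]},
    {"finger_gap": 0.02,"xyz": [0,0,0.2]},
    {"finger_gap": 0.02}
  ]
}}

```text
t: 10.8
tool_pos: [0.5879, -0.1445, 0.1391]
orientation: [-3.059, 0.713, 0.001]
force: [0.0, 0.1, -1.9]
opening: 0.0398
gripper_force: 45.0
```

{"method": "tcp_steps", "body": {
  "motion": [
    {"finger_gap": 0.02,"xyz": [0,0,0.2]},
    {"finger_gap": 0.02,"xyz": [0,0,0.1]},
    {"finger_gap": 0.02}
  ]
}}

```text
t: 11.1
tool_pos: [0.588, -0.1445, 0.1364]
orientation: [-3.059, 0.713, 0.001]
force: [-0.1, -0.2, -2.0]
opening: 0.0401
gripper_force: 45.0
```

{"method": "tcp_steps", "body": {
  "motion": [
    {"finger_gap": 0.02,"xyz": [0,0,0.1]},
    {"finger_gap": 0.02,"xyz": [0,0,0.1]},
    {"finger_gap": 0.02}
  ]
}}

```text
t: 11.4
tool_pos: [0.5881, -0.1445, 0.1344]
orientation: [-3.06, 0.713, 0.0]
force: [-0.6, 0.5, -2.3]
opening: 0.04
gripper_force: 45.0
```

{"method": "tcp_steps", "body": {
  "motion": [
    {"finger_gap": 0.02,"xyz": [0,0,0.1]},
    {"finger_gap": 0.02}
  ]
}}

```text
t: 11.6
tool_pos: [0.5881, -0.1445, 0.1335]
orientation: [-3.059, 0.713, 0.0]
force: [-0.2, 0.2, -2.4]
opening: 0.04
gripper_force: 45.0
```

In the tool's units: 0.001 m is 0.1.

{"method": "tcp_steps", "body": {
  "motion": [
    {"finger_gap": 0.02,"xyz": [0,0,0.1]},
    {"finger_gap": 0.02}
  ]
}}

```text
t: 11.8
tool_pos: [0.5881, -0.1445, 0.1325]
orientation: [-3.059, 0.713, 0.0]
force: [-0.3, 0.2, -1.4]
opening: 0.04
gripper_force: 45.0
```

{"method": "tcp_steps", "body": {
  "motion": [
    {"finger_gap": 0.02,"xyz": [0,0,0.1]},
    {"finger_gap": 0.02}
  ]
}}

```text
t: 12.0
tool_pos: [0.588, -0.1445, 0.1315]
orientation: [-3.059, 0.714, 0.0]
force: [-1.1, 0.3, -1.7]
opening: 0.0399
gripper_force: 45.0
```

In the tool's units: 0.001 m is 0.1.

{"method": "tcp_steps", "body": {
  "motion": [
    {"finger_gap": 0.02,"xyz": [0,0,0.1]},
    {"finger_gap": 0.02,"xyz": [0,0,0.1]},
    {"finger_gap": 0.02}
  ]
}}

```text
t: 12.3
tool_pos: [0.5881, -0.1445, 0.1298]
orientation: [3.06, -0.713, -0.0]
force: [-0.5, 0.4, -0.8]
opening: 0.0397
gripper_force: 45.0
```

{"method": "tcp_steps", "body": {
  "motion": [
    {"finger_gap": 0.02,"xyz": [0,0,0.1]},
    {"finger_gap": 0.02,"xyz": [0,0,0.1]},
    {"finger_gap": 0.02}
  ]
}}

```text
t: 12.6
tool_pos: [0.5882, -0.1446, 0.128]
orientation: [3.059, -0.714, 0.0]
force: [-4.0, -0.2, 4.1]
opening: 0.0399
gripper_force: 45.0
```

It was keyed on arrival: it went past the pin height (TCP 0.135) freely and the force only rose at plate height. I'll push on home.

In the tool's units: 0.001 m is 0.1.

{"method": "tcp_steps", "body": {
  "motion": [
    {"finger_gap": 0.02,"xyz": [0,0,0.1]},
    {"finger_gap": 0.02,"xyz": [0,0,0.1]},
    {"finger_gap": 0.02}
  ]
}}

```text
t: 12.9
tool_pos: [0.5882, -0.1446, 0.1258]
orientation: [3.059, -0.713, 0.0]
force: [-4.0, 0.1, 5.3]
opening: 0.0397
gripper_force: 45.0
```

{"method": "tcp_steps", "body": {
  "motion": [
    {"finger_gap": 0.02,"xyz": [0,0,0.1]},
    {"finger_gap": 0.02}
  ]
}}

```text
t: 13.1
tool_pos: [0.5882, -0.1446, 0.1249]
orientation: [3.059, -0.713, 0.0]
force: [-3.4, 0.4, 4.7]
opening: 0.0405
gripper_force: 45.0
```

In the tool's units: 0.001 m is 0.1.

{"method": "tcp_steps", "body": {
  "motion": [
    {"finger_gap": 0.02,"xyz": [0,0,0.1]},
    {"finger_gap": 0.02}
  ]
}}

```text
t: 13.3
tool_pos: [0.5882, -0.1446, 0.1239]
orientation: [3.059, -0.713, 0.0]
force: [-4.6, 0.9, 6.5]
opening: 0.0396
gripper_force: 45.0
```

{"method": "tcp_steps", "body": {
  "motion": [
    {"finger_gap": 0.02,"xyz": [0,0,0.1]},
    {"finger_gap": 0.02}
  ]
}}

```text
t: 13.5
tool_pos: [0.5883, -0.1446, 0.1236]
orientation: [3.059, -0.713, 0.001]
force: [-6.2, 2.5, 10.6]
opening: 0.0402
gripper_force: 45.0
```

{"method": "tcp_steps", "body": {
  "motion": [
    {"finger_gap": 0.02,"xyz": [0,0,0.1]},
    {"finger_gap": 0.02}
  ]
}}

```text
t: 13.7
tool_pos: [0.5884, -0.1447, 0.1236]
orientation: [3.059, -0.713, 0.001]
force: [-10.4, 3.4, 16.3]
opening: 0.04
gripper_force: 45.0
```

There is a hard stop at TCP z 0.1236, against 0.1238 predicted for home. I'll check with a picture.

{"method": "tcp_steps", "body": {
  "motion": [
    {"finger_gap": 0.02},
    {"finger_gap": 0.02},
    {"finger_gap": 0.02}
  ]
}}

```text
t: 14.0
tool_pos: [0.5884, -0.1447, 0.1236]
orientation: [3.059, -0.713, 0.001]
force: [-8.5, 2.5, 16.5]
opening: 0.0399
gripper_force: 45.0
```

```bash
python3 look.py side s5; python3 look.py scene c5
```

Run:
```python
from h import *
t=[cv2.resize(load(n)["image"][y:y+100,x:x+110,::-1],(396,360),interpolation=cv2.INTER_CUBIC) for n,x,y in(("s5",240,140),("c5",250,130))]
cv2.imwrite("pics/crop5.png",np.hstack(t))
```

```text
14.05 [ 0.58840795 -0.1446514   0.12356037] 
 [[ 0.897 -0.442  0.001]
 [-0.442 -0.897 -0.   ]
 [ 0.001  0.    -1.   ]] 
q [-0.326  0.228  1.597 -0.     1.316  1.703]
14.1 [ 0.58844795 -0.14466132  0.12357548] 
 [[ 0.897 -0.442  0.001]
 [-0.442 -0.897 -0.   ]
 [ 0.001  0.    -1.   ]] 
q [-0.326  0.228  1.597 -0.     1.316  1.703]
```

View pics/crop5.png

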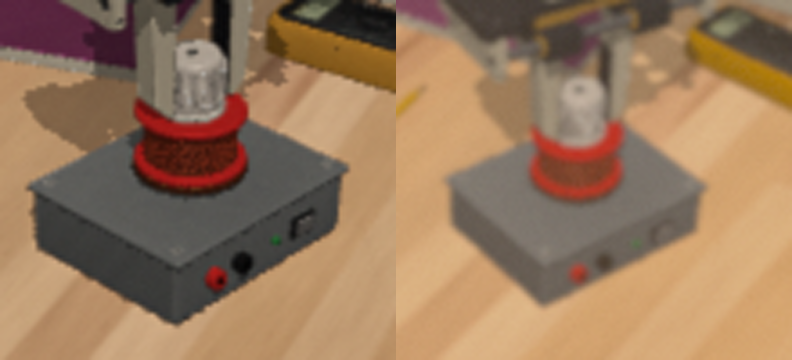

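The crop shows the red coil upright and low on the tester, with its lower flange near (190,170) and the contact plate hidden beneath it, still gripped and pressed with about 16 N.

```bash
python3 -c "
from plant import robot
print(robot.close_job()); s=robot.read_state(); print(s['t'],s['tool_pos'],s['force'],s['gripper_force'])"
```

```text
the job is handed in; nothing more can be done
None
the job is handed in; nothing more can be done
```

I handed the job in at about 14 s with the red coil over the cross pin, pressed home on the tester with about 16 N and still gripped, and the green coil not touched; no verdict was returned, so the pass is not confirmed.

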